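Return the spanner to its slot in the sloping tool block

ROBOT

A 6-joint arm with a two-finger parallel gripper is mounted at the origin on the work surface. World frame = base frame: x ahead of the robot, y to its left, z up, the work surface at z = 0. Lengths are in m, angles in rad, forces in N, time in s.
With the tool pointing down it reaches from about 0.3 to 0.875 m from the base axis. Payload 6.4 kg.
Tool frame: the origin (TCP) lies midway between the tips of the shut fingers; the grasp point (between the pads) lies robot.hold_point_z behind it (robot.hold_point_z is the distance from the TCP to the grasp point, in m); z points along the fingers, y is the line along which they close (so a half turn about z gives the same grasp; the last joint's range is limited). The gripper opens to 85 mm and grips with 20 to 120 N. Pads are 22 mm wide; open, the fingers measure 114 mm over their backs; the gripper's body (76 mm by 85 mm) begins 54 mm behind the grasp point. The pads swing forward as they close: fully open they stand 13 mm farther back than shut.
Start: joints at [-1.427, 0.181, 1.607, -0, 1.354, -0.206], TCP at [0.197, -0.54, 0.231] pointing down, gripper open.
Joint ranges: [-2.99, 2.99], [-0.89, 2.07], [0.3, 2.58], [-1.14, 4.28], [0, 2.63], [-3.12, 3.12]. Speed limits (rad/s): [2.57, 2.57, 3.01, 3.14, 3.14, 3.14].

INTERFACE

Orientations are given as a unit quaternion [w, x, y, z].
In Python, from cell import robot gives the robot as it stands.
- The arm moves only by the tool servo_tool, never from a script. Its argument "series" is a list of rows, each a list of 6 numbers: the shift along the tool's x, y, z in cm, then the turn, a rotation vector about the tool's x, y, z in degrees. A call has 1 to 20 rows; each row shifts and turns the commanded pose from where the row before left it, along the tool's axes as they then stand; what a row does not reach is not made up. A row lasts 1/12 s, in which the tool goes at most 41.7 mm and 7.16 degrees, less where a joint would pass 70% of its speed; a pose out of reach is approached as far as the arm can. A call is refused whole if a number of a shift passes 4.17 or a number of a turn 7.16, either way. A call with a gripper value outside its range is refused whole. "gripper" is the closure, from -1 (fully open) to 1 (shut), set as the call begins (left out, the last holds). The fingers move at their own pace and stop on an object; "grip_force" is the grip in N (left out, the last holds). Time passes only in rows, so rows that do not move let the fingers close. It gives the time, the measured TCP pose, the force, the opening and the grip force at its end, in the units of the state.
- robot.state(): the state, without advancing time (a new reading comes with each control period).
- robot.read_camera(name): name is "scene" or "side" or "wrist"; returns the picture (480x640x3 uint8, red, green, blue); there is no depth.
- robot.camera_info(name): a dict with "K" (3x3 intrinsics, pixels), "R" (3x3) and "t" (3): a world point X has camera coordinates R X + t; the wrist camera has in their place "T_tool_cam" (4x4, takes a point from camera to tool coordinates, whose origin is the TCP and whose axes are the flange's). Camera axes: x right, y down, z forward; pixel columns grow to the right and rows downward; lengths in m; the calibration is good to about 2 mm. The wrist camera is an equidistant fisheye: a pixel r from the principal point sees the ray r / f radians off the axis. A picture is of the moment at which its call begins: read the wrist's pose just before it. camera_info takes no time and is no camera call.
- robot.sign_off(): hands the job in; it is judged then, once.
The state is a dict: "time": time; "qpos": joint angles; "joint_velocities": joint speeds; "effort": joint torques, N m; "eef_pos": TCP position; "eef_rot": TCP orientation; "contact_force": force on the tool from outside, world axes, zero at the start; "torque": the same for the moment, N m; "opening": opening from 0.0 (shut) to 1.0 (fully open); "finger_force": force on a finger pad.
Only numpy, scipy, OpenCV 4.12 (cv2) and the standard library are available. Lean on these libraries where they do the work, as an engineer would, in place of code of your own. Each camera call takes 0.05 s, during which the arm holds its last target. There are 200 camera calls.

TASK

Two spanners have been left lying on the bench of the mass spectrometer. Put the longer of these two back into its own slot in the sloping tool block, open jaw first, and press it in past the sprung catch, without ramming it, until it is fully home. Leave it there, and leave the shorter spanner, the spanner already in the block, the bottle and the vial tray where they are.

Things in the scene. Friction and masses are not known exactly. Their poses are not given: they have to be found in the camera images.
- mid_center (a point): Centre (half-way up) of the longer of the two steel combination spanners lying flat on the bench: 170 mm long, 7 mm thick, 0.09 to 0.14 kg, both faces alike. Shank 16 mm wide, 6 mm thick, plain from 57 mm behind this point (ring side) to 50 mm ahead; balances within 10 mm of it. Axes: x along the shank to the open jaw, y across the width, z through the thickness. Centre 3.5 mm above bench.
- mid_tip (a point): Middle of that spanner's open-jaw end, between the ends of its two prongs: 85 mm from mid_center along its x, half-way through the thickness, same axes. The jaw is 34 mm wide over the prongs, which are slightly narrowed at their ends; the other end is a closed ring 27 mm across.
- pocket_mid: The slot for it: the middle one of three in the grey sloping tool block. Origin: centre of the mouth, in the face, 74 mm above the bench. z: straight out of the slot, 35 deg up and away from the robot, square to the face; y: level, along the mouth's long side; x: across its narrow side, down and away from the robot. Mouth 36.5 mm (y) by 8.8 mm (x), no lead-in, parallel walls.
- slot_floor: That slot's solid flat floor: origin at its centre, 70 mm straight below the mouth's centre; axes as pocket_mid. Home, the spanner's jaw ends rest on this floor and it lies against the lower (+x) wall, 100 mm of it standing out of the slot.
- mid_catch (a point): Sprung catch in that slot: a round steel bar (radius 6 mm, along y) in the upper (-x) wall, its middle 45 mm below the mouth; this point is on its surface. It leaves a 5.5 mm gap and the 7 mm spanner pushes it back: from here down going in takes roughly 5 to 14 N, and the spanner will not slide home by its own weight. The floor is felt as a hard stop after that.
- block: The whole tool block, bolted down. Origin: centre of the underside of its foot plate; slots open to +x and up. Foot 138 mm (x, -75 to +63) by 236 mm (y), 10 mm thick. Sloping slab 236 mm wide, 84 mm down the slope, 49 mm thick, top edge 99 mm high; its face reaches 30 mm above the mouths and 19 mm below. The middle mouth is at x 30, y 0. Hexagon marks above the mouths show the spanner sizes.
- small_center (a point): Centre of the shorter spanner on the bench: same shape, 138 mm long, 27 mm over the jaw, shank 13 mm wide, 6 mm thick. Its slot, 68 mm to the -y side of the middle one, is empty. To be left alone.
- large_center (a point): Centre of the large spanner, 200 mm long, 42 mm over the jaw, 7.5 mm thick, already home in the slot 72 mm to the +y side of the middle one; 130 mm of it stands out along the slope, its ring end 34 mm across. To be left alone.
- solvent: Glass solvent bottle with a blue cap, 86 mm in diameter, 180 mm high, loose, standing; origin at the centre of its underside. To be left alone.
- vials: White vial tray, 110 by 160 mm and 44 mm high with its vials, loose; origin at the centre of its underside. To be left alone.
Mind the look-alikes: they are no part of the job. Leave any orange look-alike of the part that bears mid_center alone.

How it is judged:
By the outcome, as a careful person would: the job done as asked, in the order asked, and still so for the second after the job is handed in, with the robot touching nothing.
It also fails if it takes over 64 s, if anything falls off the work surface, if the arm or the gripper's body presses on something with over 40 N, if the wrist force passes 120 N, or if a joint passes its speed limit or range.

## Working session

There is one attempt and no reset: what is moved stays moved. The work goes in short steps, Python scripts to look and compute and a tool call to move; the robot and the scene stay as the last step left them, time stands still between calls to the robot, and variables do not carry over. Pictures are saved under pics/ and viewed, at most 13 in all, crops included, and the job is handed in when it is done.

Besides the shell and the picture viewer there is one more tool, called after "Request:" as name(argument=value, ...), one argument or row to a line, values as JSON. servo_tool: Moves the arm, as the interface text tells. Its arguments: {"type":"object","properties":{"series":{"type":"array"},"gripper":{"type":"number"},"grip_force":{"type":"number"}},"required":["series"]}

```bash
ls; mkdir -p pics
python3 - <<'E'
from cell import robot
import cv2
import numpy as np
np.set_printoptions(precision=4,suppress=True)
for n in ["scene","side","wrist"]:
    print(n,robot.camera_info(n))
    cv2.imwrite(f"pics/{n}0.png",robot.read_camera(n)[:,:,::-1])
print(robot.state(), robot.hold_point_z)
E
```

```text
pics
scene {'K': array([[557.9864,   0.    , 324.327 ],
       [  0.    , 557.9864, 240.9874],
       [  0.    ,   0.    ,   1.    ]]), 'R': array([[-0.3135,  0.9494,  0.0183],
       [ 0.6435,  0.2266, -0.7312],
       [-0.6983, -0.2174, -0.682 ]]), 't': array([ 0.1467, -0.2451,  1.8349])}
side {'K': array([[494.5202,   0.    , 324.8142],
       [  0.    , 494.5202, 245.3388],
       [  0.    ,   0.    ,   1.    ]]), 'R': array([[-0.8037, -0.5948, -0.015 ],
       [-0.3376,  0.4767, -0.8117],
       [ 0.49  , -0.6473, -0.5839]]), 't': array([0.3792, 0.2201, 1.0579])}
wrist {'K': array([[371.6483,   0.    , 319.5328],
       [  0.    , 371.6483, 238.5533],
       [  0.    ,   0.    ,   1.    ]]), 'T_tool_cam': array([[-0.    , -0.9542, -0.2992,  0.0768],
       [ 1.    , -0.0002,  0.0005, -0.0004],
       [-0.0005, -0.2992,  0.9542, -0.1427],
       [ 0.    ,  0.    ,  0.    ,  1.    ]])}
{'time': 0.15, 'qpos': array([-1.4273,  0.1814,  1.6078, -0.    ,  1.3538, -0.2063]), 'joint_velocities': array([-0.0016, -0.0029, -0.0031,  0.0014, -0.0002,  0.0005]), 'effort': array([  0.0012, -44.5263, -35.1695,  -0.0003,   0.0058,  -0.    ]), 'eef_pos': array([ 0.197 , -0.5398,  0.2306]), 'eef_rot': array([-0.0006,  0.9847,  0.174 ,  0.    ]), 'contact_force': array([-0.1048, -0.6958, -0.2105]), 'torque': array([-0.0375,  0.0175,  0.0055]), 'finger_force': 0.0, 'opening': 0.9994616991629564} 0.0187
```

View pics/scene0.png

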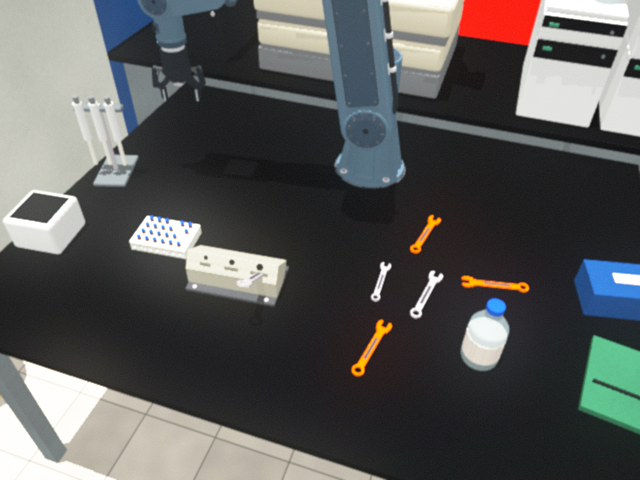

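View pics/side0.png

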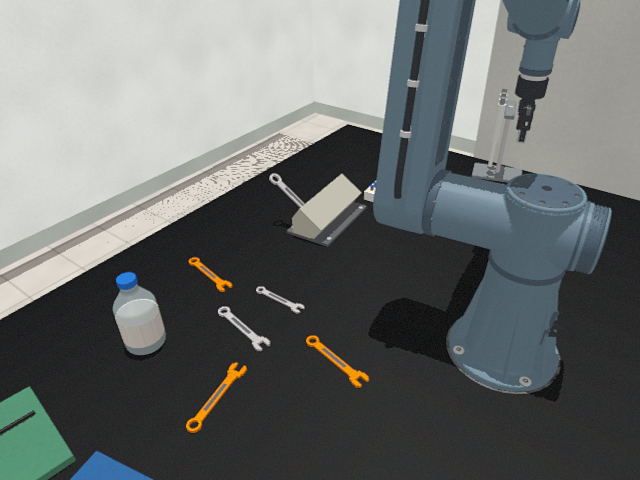

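Candidates: steel long (scene 427,294; side 243,327), steel short (scene 381,281), three orange look-alikes (scene 425,233; 495,284; 371,347), and the large spanner in the block (scene 250,279). I choose the larger steel one at scene (427,294), and check it in a close crop.

```bash
cat > h.py <<'E'
import numpy as np, cv2
from scipy.spatial.transform import Rotation as Rn
from cell import robot
np.set_printoptions(precision=4,suppress=True)
def ray(n,px):
    c=robot.camera_info(n); d=np.linalg.inv(c["K"])@[px[0],px[1],1]
    R=np.array(c["R"]); return -R.T@np.array(c["t"]), R.T@d
def plane(n,px,z):
    o,d=ray(n,px); return o+d*(z-o[2])/d[2]
def proj(n,X):
    c=robot.camera_info(n); p=c["K"]@(np.array(c["R"])@np.array(X)+c["t"]); return p[:2]/p[2]
def blobs(img,x0,y0,x1,y1):
    h=cv2.cvtColor(img,cv2.COLOR_RGB2HSV); m=((h[...,1]<70)&(h[...,2]>70)).astype(np.uint8)
    w=np.zeros_like(m); w[y0:y1,x0:x1]=m[y0:y1,x0:x1]
    n,l,s,c=cv2.connectedComponentsWithStats(w)
    return [np.argwhere(l==i)[:,::-1] for i in range(1,n) if s[i,4]>60]
E
python3 - <<'E'
from h import *
S=cv2.imread("pics/scene0.png")[:,:,::-1]; D=cv2.imread("pics/side0.png")[:,:,::-1]
for n,im,b in [("scene",S,(365,255,450,325)),("side",D,(205,275,315,360))]:
    for p in blobs(im,*b):
        W=np.array([plane(n,q,0.005)[:2] for q in p.astype(float)])
        m=W.mean(0); u=np.linalg.svd(W-m,full_matrices=False)[2][0]
        if n=="x": pass
        a=(W-m)@u; b_=(W-m)@[-u[1],u[0]]
        print(n,len(p),p.mean(0),m,m+u*a.min(),m+u*a.max(),np.ptp(a),"w-",np.ptp(b_[a<a.min()+.03]),"w+",np.ptp(b_[a>a.max()-.03]), "mid",m+u*(a.max()+a.min())/2)
a=cv2.resize(S[255:330,365:445],None,fx=5,fy=5)[:,:,::-1]
b=cv2.resize(S[235:315,175:300],None,fx=5,fy=5)[:,:,::-1]
c=cv2.resize(D[165:255,260:390],None,fx=4,fy=4)[:,:,::-1]
o=np.zeros((600,800,3),np.uint8);
a=cv2.resize(S[260:325,370:450],None,fx=4,fy=4)[:,:,::-1]; b=cv2.resize(S[240:310,180:295],None,fx=4,fy=4)[:,:,::-1]; c=cv2.resize(D[165:249,260:380],None,fx=4,fy=4,)[:,:,::-1]
o[:a.shape[0],:a.shape[1]]=a; o[:b.shape[0],330:330+b.shape[1]]=b[:, :470]; cc=c[:600-285]; o[285:285+cc.shape[0],:cc.shape[1]]=cc
cv2.imwrite("pics/crop1.png",o)
E
```

```text
scene 357 [380.1401 281.0896] [0.4912 0.1609] [0.4162 0.1595] [0.5644 0.1623] 0.14826804577017183 w- 0.03224866772573792 w+ 0.02647700732789981 mid [0.4903 0.1609]
scene 549 [425.4536 293.8871] [0.4959 0.2814] [0.4074 0.2968] [0.5856 0.2658] 0.18094758599331962 w- 0.04011432847297466 w+ 0.03201945634762193 mid [0.4965 0.2813]
side 353 [280.3031 299.255 ] [0.4856 0.1619] [0.562  0.1631] [0.4187 0.1609] 0.14329837157232664 w- 0.026788435194551426 w+ 0.03233620990797416 mid [0.4904 0.162 ]
side 583 [244.0892 328.5369] [0.4886 0.2834] [0.5834 0.2666] [0.4094 0.2975] 0.1767639916376375 w- 0.03221046309917613 w+ 0.03858231497128113 mid [0.4964 0.282 ]
```

View pics/crop1.png

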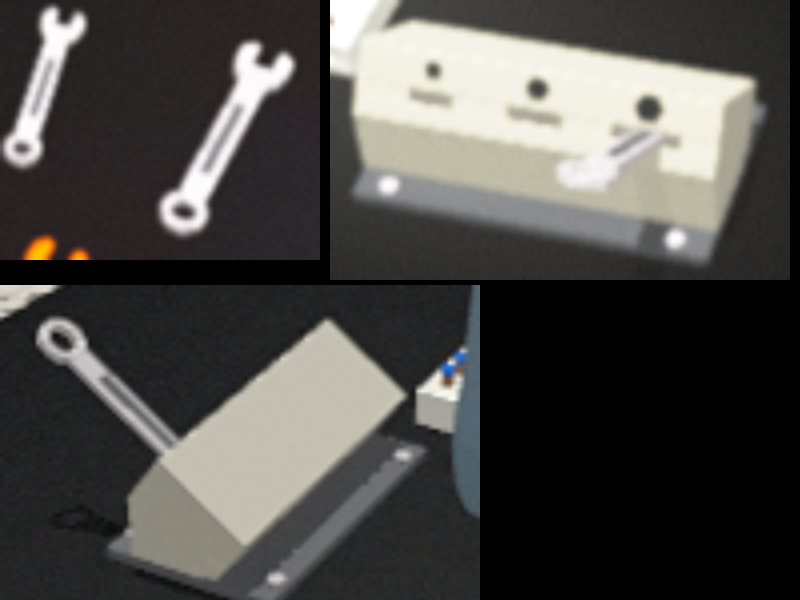

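Crop shows the long steel spanner, jaw up (crop 265,65 → scene 436,276) and ring at (416,313); the two cameras agree on 170 mm class length. Block: mid mouth at crop (535,116) → scene (231,269), small mouth (206,264.5), both seen.

Run:
```python
from h import *
f=lambda x,y:(180+(x-330)/4,240+y/4)
mid=plane("scene",f(535,116),.074); sm=plane("scene",f(431,98),.074); lg=plane("scene",f(647,133),.074)
print("mid",mid,"sm",sm,"lg",lg, "yaw",np.degrees(np.arctan2(*(-(lg-sm)[:2]*[1,-1])))) 
# top edge corners of face (z=.099): scene and side
for n,p in [("scene",f(362,58)),("scene",f(755,85)),("side",(260+160/4,165+170/4)),("side",(260+325/4,165+33/4))]:
    print(n,p,plane(n,p,.099))
# foot front corners z=.01
for n,p in [("scene",f(355,197)),("scene",f(710,262))]: print(n,plane(n,p,.01))
```

```text
mid [ 0.6386 -0.1875  0.074 ] sm [ 0.6457 -0.255   0.074 ] lg [ 0.6292 -0.1166  0.074 ] yaw 6.817434820402179
scene (188.0, 254.5) [ 0.6497 -0.2966  0.099 ]
scene (286.25, 261.25) [ 0.5915 -0.0594  0.099 ]
side (300.0, 207.5) [ 0.6111 -0.0769  0.099 ]
side (341.25, 173.25) [ 0.6337 -0.3056  0.099 ]
scene [ 0.6866 -0.2964  0.01  ]
scene [ 0.6627 -0.0643  0.01  ]
```

View pics/wrist0.png

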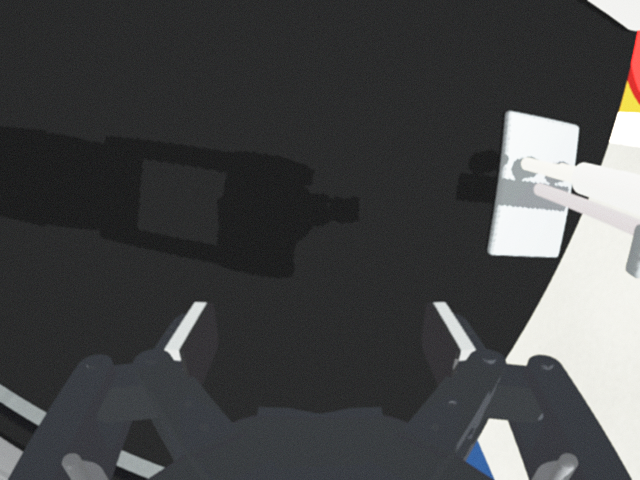

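The wrist view shows only bench, pipette stand foot, and the fingers at the bottom of the image; the image's up is tool +x. Now moving over the block for a close look.

Request:
servo_tool(
  series=[
    [1.7, -0.55, 0.1, 0, 0, 0],
    [3.4, -1.1, 0.2, 0, 0, 0],
    [3.5, -1.15, 0.2, 0, 0, 0],
    [3.5, -1.15, 0.2, 0, 0, 0],
    [3.5, -1.15, 0.2, 0, 0, 0],
    [3.5, -1.15, 0.2, 0, 0, 0],
    [3.5, -1.15, 0.2, 0, 0, 0],
    [3.5, -1.15, 0.2, 0, 0, 0],
    [3.5, -1.15, 0.2, 0, 0, 0],
    [3.5, -1.15, 0.2, 0, 0, 0],
    [3.5, -1.15, 0.2, 0, 0, 0],
    [3.5, -1.15, 0.2, 0, 0, 0],
    [3.5, -1.15, 0.2, 0, 0, 0],
    [3.5, -1.15, 0.2, 0, 0, 0],
    [3.5, -1.15, 0.2, 0, 0, 0],
    [3.5, -1.15, 0.2, 0, 0, 0],
    [1.7, -0.6, 0.1, 0, 0, 6.5],
    [0, 0, 0, 0, 0, 6.5],
    [0, 0, 0, 0, 0, 0],
    [0, 0, 0, 0, 0, 0],
  ],
)

```text
time: 1.82
eef_pos: [0.6581, -0.1763, 0.1987]
eef_rot: [-0.0, 0.998, 0.063, -0.001]
contact_force: [-0.1, 0.9, 0.5]
opening: 0.996
finger_force: 0.0
```

```bash
cat >> h.py <<'E'
def snap(name):
    s=robot.state(); im=robot.read_camera("wrist")
    cv2.imwrite(f"pics/{name}.png",im[:,:,::-1]); np.savez(f"pics/{name}.npz",p=s["eef_pos"],q=s["eef_rot"])
    print("t",s["time"],"p",s["eef_pos"],"q",s["eef_rot"],"F",s["contact_force"],"q6",s["qpos"]); return im
WC=robot.camera_info("wrist")
def wpose(name):
    d=np.load(f"pics/{name}.npz"); q=d["q"]; T=np.eye(4); T[:3,:3]=Rn.from_quat(q[[1,2,3,0]]).as_matrix(); T[:3,3]=d["p"]; return T@np.array(WC["T_tool_cam"])
def wray(name,px):
    K=WC["K"]; v=(np.array(px,float)-[K[0,2],K[1,2]])/K[0,0]; r=np.hypot(*v)
    d=np.r_[v*(np.sin(r)/r if r>1e-9 else 1),np.cos(r)]; T=wpose(name); return T[:3,3],T[:3,:3]@d
def wproj(name,X):
    T=wpose(name); c=T[:3,:3].T@(np.array(X)-T[:3,3]); r=np.arctan2(np.hypot(c[0],c[1]),c[2]); K=WC["K"]
    return np.array([K[0,2],K[1,2]])+K[0,0]*r*c[:2]/np.hypot(c[0],c[1])
def wplane(name,px,z):
    o,d=wray(name,px); return o+d*(z-o[2])/d[2]
E
python3 - <<'E'
from h import *
snap("w1")
E
```

```text
t 1.8167 p [ 0.6581 -0.1763  0.1987] q [-0.0002  0.998   0.0633 -0.0005] F [-0.1106  0.8515  0.5492] q6 [-0.4354  0.44    1.3438 -0.0002  1.3589  1.0087]
```

View pics/w1.png

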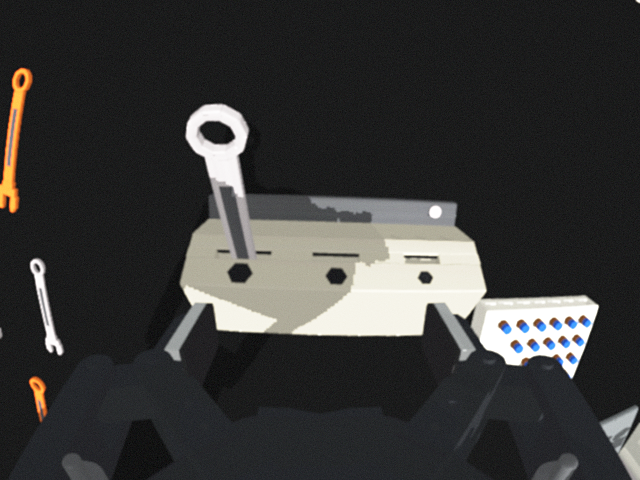

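The picture shows the three mouths (large 243,253; middle 336,254; small 422,259), hexagons beneath them, the large spanner with its ring at (217,130). Now a second view with the tool turned, to separate camera bias from block pose.

Run:
```python
from h import *
im=cv2.imread("pics/w1.png"); g=cv2.cvtColor(im,cv2.COLOR_BGR2GRAY)
print(g[246:264,336]); print(g[254,305:370]); print(g[257:264,422])
for c in [(336,276),(426,277)]:
    w=g[c[1]-12:c[1]+13,c[0]-14:c[0]+15]; print(w.min(), np.median(w))
    m=np.argwhere(w<60); print(m.mean(0)[::-1]+[c[0]-14,c[1]-12])
```

```text
[177 172 177 176 176 182 166 105  47  49 105 155 169 172 171 170 168 173]
[175 174 176 174 178 176 166 123  73  37  37  39  39  45  46  43  42  39
  39  36  33  37  43  49  44  41  45  42  44  44  47  47  48  53  54  55
  54  50  50  51  54  53  62  68  68  67  68  69  70  66  74  82  84 106
 142 168 176 173 173 171 172 176 174 173 171]
[ 77 171 225 208 178 171 184]
17 167.0
[335.9259 275.7269]
30 236.0
[425.     277.3696]
```

Request:
servo_tool(
  series=[
    [0, 0, -1, 0, 0, -3],
    [0, 0, -1, 0, 0, -7],
    [0, 0, 0, 0, 0, -7],
    [0, 0, 0, 0, 0, -7],
    [0, 0, 0, 0, 0, -7],
    [0, 0, 0, 0, 0, -7],
    [0, 0, 0, 0, 0, -7],
    [0, 0, 0, 0, 0, -7],
    [0, 0, 0, 0, 0, -7],
    [0, 0, 0, 0, 0, -7],
    [0, 0, 0, 0, 0, -7],
    [0, 0, 0, 0, 0, -3],
    [0, 0, 0, 0, 0, 0],
    [0, 0, 0, 0, 0, 0],
  ],
)

```text
time: 3.03
eef_pos: [0.6579, -0.1774, 0.2195]
eef_rot: [0.0, 0.749, 0.662, 0.0]
contact_force: [-0.1, -0.1, 0.2]
opening: 0.998
finger_force: 0.0
```

Run:
```python
from h import *
im=snap("w2")
a=im[:,:,::-1]; print(wproj("w2",[0.64,-.187,.074]))
cv2.imwrite("pics/w2c.png",np.hstack([cv2.resize(a[:400],(480,300))]))
```

```text
t 3.0333 p [ 0.6579 -0.1774  0.2195] q [0.0001 0.7492 0.6623 0.    ] F [-0.0774 -0.0814  0.2051] q6 [-0.4371  0.4226  1.3251 -0.      1.3938 -0.3141]
[298.8371 236.5302]
```

View pics/w2.png

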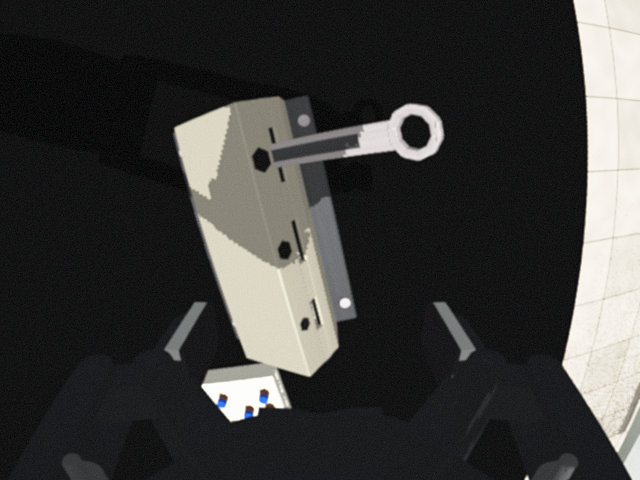

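Block seen from another side: mid mouth about (298,241), hexagon (285,250), top face edge at left, small mouth (316,313). I zoom on the mouths to read their edges.

Run:
```python
import cv2,numpy as np
a=cv2.imread("pics/w1.png"); b=cv2.imread("pics/w2.png")
A=cv2.resize(a[222:296,300:372],None,fx=8,fy=8,interpolation=cv2.INTER_CUBIC)[:600]
B=cv2.resize(b[212:272,275:300+20],None,fx=8,fy=8,interpolation=cv2.INTER_CUBIC)
o=np.zeros((600,800,3),np.uint8); o[:A.shape[0],:576]=A; w=min(220,B.shape[1]); o[:B.shape[0],580:580+w]=B[:, :w]
cv2.imwrite("pics/z1.png",o)
```

```text
(no output)
```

View pics/z1.png

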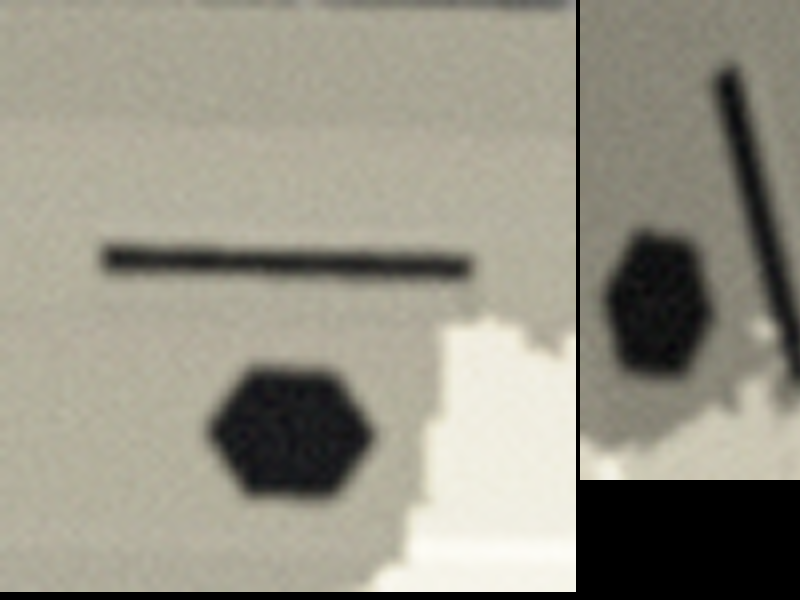

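Run:
```python
from h import *
from scipy.optimize import least_squares
a=np.radians(35)
def pt(p,u,y,n=0): # u along slot x (down), y, n outward
    x,yy,yaw=p[:3]; h=u*np.sin(a)+n*np.cos(a); z=.074-u*np.cos(a)+n*np.sin(a)
    return [x+h*np.cos(yaw)-y*np.sin(yaw), yy+h*np.sin(yaw)+y*np.cos(yaw), z]
g=cv2.GaussianBlur(cv2.cvtColor(cv2.imread("pics/w1.png"),cv2.COLOR_BGR2GRAY),(0,0),.7).astype(float)
# mean profile along rows, left of the mid mouth between hexagons (cols 290..308) & in mouth
print("col 290-308", np.round(g[225:300,285:306].mean(1)).astype(int).tolist())
print("col 320-352", np.round(g[225:300,322:330].mean(1)).astype(int).tolist())
p=[.64,-.187,np.radians(6.8)]
for y in (-.025,0.005): print("cols",y,[(u,wproj("w1",pt(p,u/1000,y)).round(1)) for u in (-30,-4.4,0,4.4,19)])
```

```text
col 290-308 [163, 163, 164, 164, 164, 163, 163, 164, 164, 164, 164, 166, 170, 173, 173, 174, 174, 174, 174, 174, 174, 174, 175, 175, 175, 175, 174, 174, 174, 174, 174, 174, 174, 174, 173, 172, 171, 172, 173, 173, 173, 174, 174, 174, 174, 174, 174, 174, 174, 174, 174, 174, 174, 174, 174, 174, 174, 174, 174, 174, 174, 174, 175, 176, 175, 172, 171, 170, 170, 170, 170, 170, 170, 170, 170]
col 320-352 [164, 163, 164, 164, 164, 164, 164, 164, 164, 164, 163, 163, 166, 170, 173, 173, 173, 173, 174, 174, 174, 175, 174, 174, 176, 177, 169, 140, 91, 57, 75, 123, 158, 170, 170, 169, 169, 170, 172, 172, 173, 174, 173, 170, 165, 157, 147, 135, 124, 112, 105, 106, 113, 124, 135, 146, 156, 164, 169, 172, 174, 174, 175, 176, 177, 175, 171, 170, 170, 170, 170, 170, 170, 170, 170]
cols -0.025 [(-30, array([365.2, 288. ])), (-4.4, array([363.1, 258.8])), (0, array([362.7, 254.1])), (4.4, array([362.4, 249.4])), (19, array([361.2, 234.6]))]
cols 0.005 [(-30, array([323.7, 287.9])), (-4.4, array([323.7, 258.6])), (0, array([323.7, 253.8])), (4.4, array([323.7, 249.2])), (19, array([323.6, 234.3]))]
```

```bash
cat > fit.py <<'E'
from h import *
a=np.radians(35)
def pt(p,u,y,n=0):
    x,yy,yaw=p[:3]; h=u*np.sin(a)+n*np.cos(a); z=.074-u*np.cos(a)+n*np.sin(a)
    return [x+h*np.cos(yaw)-y*np.sin(yaw), yy+h*np.sin(yaw)+y*np.cos(yaw), z]
def samp(nm,g,p,us,ys):
    q=np.array([wproj(nm,pt(p,u,y)) for u,y in zip(us,ys)],np.float32)
    return cv2.remap(g,q[:,0][None],q[:,1][None],cv2.INTER_LINEAR)[0]
def rep(p,views):
    for nm in views:
        g=cv2.GaussianBlur(cv2.cvtColor(cv2.imread(f"pics/{nm}.png"),cv2.COLOR_BGR2GRAY),(0,0),.7).astype(np.float32)
        us=np.arange(-.04,.028,.0004)
        for y in (-.032,.03,.034):
            s=np.mean([samp(nm,g,p,us,us*0+y+d) for d in np.linspace(-.003,.003,9)],0); gr=np.gradient(s)
            i=[j for j in range(2,len(us)-2) if abs(gr[j])==abs(gr[j-2:j+3]).max() and abs(gr[j])>.35]
            print(nm,"y",y,[(round(us[j]*1e3,1),round(float(gr[j]),1)) for j in i])
        ys=np.arange(-.026,.026,.0002)
        for y0 in (0,-.068):
            s=np.min([samp(nm,g,p,ys*0+u,ys+y0) for u in np.linspace(-.003,.006,12)],0); gr=np.gradient(s)
            print(nm,"ends",y0,ys[gr.argmin()]*1e3,ys[gr.argmax()]*1e3,"centre",(ys[gr.argmin()]+ys[gr.argmax()])*500,"s",s[::20].round())
        s=np.mean([samp(nm,g,p,us,us*0+y) for y in np.linspace(-.014,.014,15)],0)
        j=[k for k in range(len(us)) if -.006<us[k]<.012]; print("mouth prof",[(round(us[k]*1e3,1),int(s[k])) for k in j[::2]])
E
python3 - <<'E'
from fit import *
rep([.64,-.187,np.radians(6.8)],["w1","w2"])
E
```

```text
w1 y -0.032 [(np.float64(-33.2), 1.4), (np.float64(-30.8), -2.2), (np.float64(-8.8), -5.7), (np.float64(-5.2), -2.4), (np.float64(1.6), 0.6), (np.float64(3.6), -0.6), (np.float64(15.2), -1.6)]
w1 y 0.03 [(np.float64(-31.6), 1.2), (np.float64(-29.2), -0.5), (np.float64(-24.8), 0.4), (np.float64(-7.6), -0.4), (np.float64(-6.4), 0.4), (np.float64(-3.6), 0.4), (np.float64(2.8), 0.4), (np.float64(16.4), -1.7), (np.float64(19.6), 0.4)]
w1 y 0.034 [(np.float64(-31.6), 1.0), (np.float64(-28.4), -0.6), (np.float64(-10.0), -0.5), (np.float64(-5.6), 0.6), (np.float64(16.4), -1.6)]
w1 ends 0 -21.800000000000026 13.399999999999762 centre -4.200000000000131 s [173. 136.  65.  66.  60.  65.  64.  68.  65.  65. 132. 174. 174.]
w1 ends -0.068 -16.800000000000054 10.999999999999778 centre -2.9000000000001385 s [237. 237. 211.  85. 106. 100.  96. 104.  90. 125. 237. 237. 222.]
mouth prof [(np.float64(-5.6), 169), (np.float64(-4.8), 170), (np.float64(-4.0), 167), (np.float64(-3.2), 156), (np.float64(-2.4), 131), (np.float64(-1.6), 98), (np.float64(-0.8), 71), (np.float64(-0.0), 68), (np.float64(0.8), 99
[... 1161 characters left out ...]
6.400000000000055 12.19999999999977 centre -2.1000000000001435 s [197. 197. 196. 165. 152. 142. 138. 130. 123. 120. 194. 198. 198.]
mouth prof [(np.float64(-5.6), 108), (np.float64(-4.8), 85), (np.float64(-4.0), 60), (np.float64(-3.2), 42), (np.float64(-2.4), 40), (np.float64(-1.6), 52), (np.float64(-0.8), 75), (np.float64(-0.0), 100), (np.float64(0.8), 120), (np.float64(1.6), 132), (np.float64(2.4), 138), (np.float64(3.2), 139), (np.float64(4.0), 139), (np.float64(4.8), 139), (np.float64(5.6), 140), (np.float64(6.4), 141), (np.float64(7.2), 144), (np.float64(8.0), 146), (np.float64(8.8), 148), (np.float64(9.6), 151), (np.float64(10.4), 154), (np.float64(11.2), 157), (np.float64(12.0), 159)]
```

```bash
cat > fit2.py <<'E'
from fit import *
from scipy.optimize import least_squares
p0=[.64,-.187,np.radians(6.8)]
M=[]
for nm,rows in {"w1":[(15.2,-32,19,-32),(16.4,30,19,30),(-32.0,-32,-30,-32),(-30.6,32,-30,32)],
                "w2":[(14.4,-32,19,-32),(15.6,30,19,30),(-33.4,-32,-30,-32),(-31.4,32,-30,32)]}.items():
    for um,ym,u,y in rows: M.append((nm,np.array(wproj(nm,pt(p0,um/1e3,ym/1e3))),u/1e3,y/1e3,"u"))
for nm,c,y0 in [("w1",-4.2,0),("w1",-2.9,-68),("w2",-2.8,0),("w2",-2.1,-68)]:
    M.append((nm,np.array(wproj(nm,pt(p0,-.001,(y0+c)/1e3))),-.001,y0/1e3,"y"))
def Rt(nm):
    d=np.load(f"pics/{nm}.npz"); return Rn.from_quat(d["q"][[1,2,3,0]]).as_matrix()
def res(v,out=False):
    r=[]
    for nm,px,u,y,k in M:
        X=np.array(pt(v,u,y)); e=np.array([1e-3,0,0])
        off=Rt(nm)@np.r_[v[3:5],0]   # camera really displaced by off
        du=wproj(nm,np.array(pt(v,u+.001,y)))-wproj(nm,pt(v,u,y)); dy=wproj(nm,pt(v,u,y+.001))-wproj(nm,pt(v,u,y))
        df=px-wproj(nm,X-off); A=np.c_[du,dy]; s=np.linalg.solve(A,df); r.append(s[0] if k=="u" else s[1])
    return r+list(np.array(v[3:5])*1e3/3)
if __name__=="__main__":
    s=least_squares(res,[*p0,0,0],x_scale=[.001,.001,.01,.001,.001]); print("x,y,yaw,camoff",s.x,np.degrees(s.x[2])); print(np.round(s.fun,2))
E
python3 fit2.py
```

```text
x,y,yaw,camoff [ 0.6382 -0.1913  0.1016 -0.0002  0.    ] 5.822586357213598
[-0.66 -0.74  0.72  0.98 -0.33 -0.77  0.32  0.86 -0.24  0.24  0.34 -0.34
 -0.05  0.02]
```

Run:
```python
from fit import *
print("bottle base",plane("scene",(481,362),0),plane("side",(143,347),0), "cap",plane("scene",(496,302),.18),plane("side",(126,277),.18))
rep([.6382,-.1913,.1016],["w1","w2"])
```

```text
bottle base [0.6571 0.441  0.    ] [0.6313 0.4496 0.    ] cap [0.6331 0.4321 0.18  ] [0.6424 0.4325 0.18  ]
w1 y -0.032 [(np.float64(-30.4), 1.3), (np.float64(-28.4), -2.2), (np.float64(-5.6), -2.9), (np.float64(-2.4), -6.4), (np.float64(6.8), -0.5), (np.float64(18.4), -1.5), (np.float64(26.0), 0.4)]
w1 y 0.03 [(np.float64(-38.0), 0.4), (np.float64(-29.6), 1.1), (np.float64(-27.2), -0.5), (np.float64(-20.4), 0.4), (np.float64(-15.2), 0.4), (np.float64(-5.2), -0.5), (np.float64(-3.2), 0.6), (np.float64(4.0), 0.4), (np.float64(18.8), -1.7)]
w1 y 0.034 [(np.float64(-30.0), 1.1), (np.float64(-27.2), -0.5), (np.float64(-23.2), 0.4), (np.float64(-4.4), 0.4), (np.float64(-1.6), 0.4), (np.float64(4.8), 0.4), (np.float64(18.8), -1.6), (np.float64(21.6), 0.4)]
w1 ends 0 -17.800000000000047 17.799999999999738 centre -1.5612511283791264e-13 s [173. 173. 126.  61.  59.  58.  65.  65.  69.  65.  63. 125. 173.]
w1 ends -0.068 -13.800000000000072 14.199999999999758 centre 0.19999999999984266 s [236. 237. 237. 165.  90. 104. 104.  93. 103.  82. 157. 236. 235.]
mouth prof [(np.float64(-5.6), 172), (np
[... 1221 characters left out ...]
0.800000000000091 15.199999999999752 centre 2.1999999999998305 s [197. 198. 198. 156.  72.  60.  69.  71.  72.  70.  99. 195. 197.]
mouth prof [(np.float64(-5.6), 137), (np.float64(-4.8), 137), (np.float64(-4.0), 134), (np.float64(-3.2), 127), (np.float64(-2.4), 112), (np.float64(-1.6), 88), (np.float64(-0.8), 63), (np.float64(-0.0), 44), (np.float64(0.8), 40), (np.float64(1.6), 53), (np.float64(2.4), 77), (np.float64(3.2), 103), (np.float64(4.0), 124), (np.float64(4.8), 137), (np.float64(5.6), 143), (np.float64(6.4), 145), (np.float64(7.2), 145), (np.float64(8.0), 145), (np.float64(8.8), 146), (np.float64(9.6), 148), (np.float64(10.4), 150), (np.float64(11.2), 152), (np.float64(12.0), 155)]
```

Request:
servo_tool(
  series=[
    [1.7, -0.7, 0, 0, 0, 0],
    [3.3, -1.4, 0, 0, 0, 0],
    [3.4, -1.4, 0, 0, 0, 0],
    [3.4, -1.4, 0, 0, 0, 0],
    [3.4, -1.4, 0, 0, 0, 0],
    [3.4, -1.4, 0, 0, 0, 0],
    [3.4, -1.4, 0, 0, 0, 0],
    [3.4, -1.4, 0, 0, 0, 0],
    [3.4, -1.4, 0, 0, 0, 0],
    [3.4, -1.4, 0, 0, 0, 0],
    [3.4, -1.4, 0, 0, 0, 0],
    [3.4, -1.4, 0, 0, 0, 0],
    [3.4, -1.4, 0, 0, 0, 0],
    [1.2, -0.6, 0, 0, 0, 0],
    [0, 0, 0, 0, 0, 4],
    [0, 0, 0, 0, 0, 7],
    [0, 0, 0, 0, 0, 7],
    [0, 0, 0, 0, 0, 7],
    [0, 0, 0, 0, 0, 7],
    [0, 0, 0, 0, 0, 7],
  ],
)

```text
time: 4.75
eef_pos: [0.5317, 0.2775, 0.2194]
eef_rot: [0.0, 0.928, 0.372, 0.0]
contact_force: [1.0, -0.7, 0.4]
opening: 0.999
finger_force: 0.0
```

Request:
servo_tool(
  series=[
    [0, 0, 0.5, 0, 0, 6.7],
    [0, 0, 1, 0, 0, 6.7],
    [0, 0, 1, 0, 0, 6.7],
    [0, 0, 1, 0, 0, 6.7],
    [0, 0, 1, 0, 0, 6.7],
    [0, 0, 1, 0, 0, 6.7],
    [0, 0, 1, 0, 0, 6.7],
    [0, 0, 1, 0, 0, 6.8],
    [0, 0, 0.5, 0, 0, 0],
    [0, 0, 0, 0, 0, 0],
    [0, 0, 0, 0, 0, 0],
  ],
  gripper=0.1,
)

```text
time: 5.67
eef_pos: [0.5317, 0.2778, 0.1394]
eef_rot: [0.0, 0.997, -0.083, -0.0]
contact_force: [-0.2, 0.8, 0.8]
opening: 0.45
finger_force: 0.0
```

Run:
```python
from h import *
im=snap("w3"); print(robot.state()["opening"])
for p in blobs(im,60,0,600,480):
    W=np.array([wplane("w3",q,0.0065)[:2] for q in p.astype(float)]); 
    m=W.mean(0); u=np.linalg.svd(W-m,full_matrices=False)[2][0]; t=(W-m)@u
    print(len(p),p.mean(0),m,u,m+u*t.min(),m+u*t.max())
```

```text
t 5.6667 p [0.5317 0.2778 0.1394] q [ 0.0001  0.9966 -0.0828 -0.0001] F [-0.2415  0.8258  0.7691] q6 [ 0.2839  0.3297  1.6199 -0.0001  1.1922  2.0205]
0.45535038624752433
252 [397.9881  13.7183] [0.6847 0.1937] [-0.9828  0.1844] [0.6962 0.1915] [0.6733 0.1958]
10317 [102.0023 131.9576] [0.6428 0.4429] [ 0.5812 -0.8138] [0.5962 0.5082] [0.6726 0.4012]
4706 [324.1613 262.3334] [0.4989 0.28  ] [-0.9848  0.1736] [0.5807 0.2656] [0.4116 0.2954]
2982 [466.2146 247.3182] [0.4925 0.1607] [-0.9999 -0.0173] [0.5609 0.1619] [0.4206 0.1595]
787 [255.263  315.8424] [0.4627 0.3455] [-0.8915  0.453 ] [0.4871 0.3331] [0.4366 0.3588]
789 [383.7326 315.7237] [0.4446 0.2371] [-0.9903 -0.1388] [0.4719 0.2409] [0.4157 0.2331]
127 [455.3937 379.9055] [0.3554 0.1715] [-0.8291 -0.5591] [0.3647 0.1778] [0.3468 0.1657]
2064 [118.3556 459.7718] [0.2619 0.5947] [-0.6516  0.7586] [0.3046 0.5451] [0.1757 0.6951]
2569 [532.0424 461.7446] [0.1541 0.0416] [-0.6729 -0.7397] [0.217  0.1108] [ 0.0126 -0.1139]
```

View pics/w3.png

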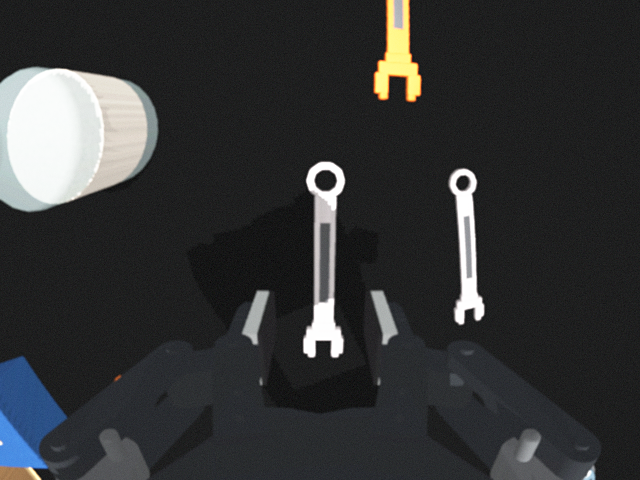

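Picture: long steel spanner between the fingers, ring (325,180), jaw (323,345); short one clear at right (466,250), orange one at top, bottle at left. Descending with a narrowed gap.

Request:
servo_tool(
  series=[
    [0, 0.1, 0.7, 0, 0, 0.5],
    [0, 0.1, 1.4, 0, 0, 0],
    [0, 0.1, 1.6, 0, 0, 0],
    [0, 0.06, 1.6, 0, 0, 0],
    [0, 0, 1.6, 0, 0, 0],
    [0, 0, 1.6, 0, 0, 0],
    [0, 0, 1.5, 0, 0, 0],
    [0, 0, 1.3, 0, 0, 0],
    [0, 0, 0.9, 0, 0, 0],
    [0, 0, 0.5, 0, 0, 0],
    [0, 0, 0.3, 0, 0, 0],
    [0, 0, 0.2, 0, 0, 0],
    [0, 0, 0.1, 0, 0, 0],
    [0, 0, 0.1, 0, 0, 0],
    [0, 0, 0.1, 0, 0, 0],
    [0, 0, 0, 0, 0, 0],
  ],
  gripper=0.4,
)

```text
time: 7.05
eef_pos: [0.5311, 0.2747, 0.0046]
eef_rot: [-0.0, 0.996, -0.089, 0.0]
contact_force: [0.4, -0.4, -0.1]
opening: 0.302
finger_force: 0.0
```

Request:
servo_tool(
  series=[
    [0, 0, 0.1, 0, 0, 0],
    [0, 0, 0.1, 0, 0, 0],
    [0, 0, 0.1, 0, 0, 0],
    [0, 0, 0, 0, 0, 0],
  ],
)

```text
time: 7.38
eef_pos: [0.5307, 0.2745, 0.0011]
eef_rot: [0.0, 0.996, -0.089, -0.0]
contact_force: [0.5, 0.3, -0.4]
opening: 0.301
finger_force: 0.0
```

Request:
servo_tool(
  series=[
    [0, 0, 0, 0, 0, 0],
    [0, 0, 0, 0, 0, 0],
    [0, 0, 0, 0, 0, 0],
    [0, 0, 0, 0, 0, 0],
    [0, 0, 0, 0, 0, 0],
    [0, 0, 0, 0, 0, 0],
  ],
  gripper=1,
  grip_force=80,
)

```text
time: 7.88
eef_pos: [0.531, 0.2747, 0.0015]
eef_rot: [-0.0, 0.996, -0.089, 0.0]
contact_force: [-1.4, -0.5, 3.5]
opening: 0.148
finger_force: 78.7
```

Request:
servo_tool(
  series=[
    [0, 0, -0.3, 0, 0, 0],
    [0, 0, -0.8, 0, 0, 0],
    [0, 0, -1.5, 0, 0, 0],
    [0, 0, -2, 0, 0, 0],
    [0, 0, -2.5, 0, 0, 0],
    [0, 0, -2.5, 0, 0, 0],
    [0, 0, -2.5, 0, 0, 0],
    [0, 0, -2.5, 0, 0, 0],
    [0, 0, -2.5, 0, 0, 0],
    [0, 0, -1.5, 0, 0, 0],
    [0, 0, -0.7, 0, 0, 0],
    [0, 0, 0, 0, 0, 0],
  ],
)

```text
time: 8.88
eef_pos: [0.532, 0.2749, 0.1966]
eef_rot: [-0.001, 0.996, -0.089, 0.002]
contact_force: [0.9, 0.5, -1.2]
opening: 0.15
finger_force: 78.3
```

```bash
cat >> fit.py <<'E'
B=[.6377,-.1913,.1016]; TIPX=-.1203; TIPZ=-.002
def axes(p=B):
    c,s=np.cos(p[2]),np.sin(p[2]); n=np.array([c*np.cos(a),s*np.cos(a),np.sin(a)]); x=np.array([c*np.sin(a),s*np.sin(a),-np.cos(a)])
    return n,np.cross(x,n),x    # tool x,y,z when inserting  (tool y = -slot y)
def goal(out,dx=0,dy=0,p=B):    # TCP so that jaw end is `out` above mouth, dx down-slope, dy along slot y
    n,ty,x=axes(p); R=np.c_[n,ty,x]; m=np.array(pt(p,0,0)); tip=m+out*n+dx*x-dy*ty
    return tip-R@[TIPX,0,TIPZ],R
def plan(P,R):
    s=robot.state(); q=s["eef_rot"]; C=Rn.from_quat(q[[1,2,3,0]]); 
    print("t",s["time"],"now",s["eef_pos"],"goal",P,"F",s["contact_force"],"open",s["opening"])
    print(" shift now-frame cm",C.inv().apply(P-s["eef_pos"])*100," goal-frame cm",R.T@(P-s["eef_pos"])*100,
          " rotvec deg(tool)",np.degrees((C.inv()*Rn.from_matrix(R)).as_rotvec()))
def tipnow():
    s=robot.state(); q=s["eef_rot"]; C=Rn.from_quat(q[[1,2,3,0]]).as_matrix(); n,ty,x=axes()
    d=s["eef_pos"]+C@[TIPX,0,TIPZ]-np.array(pt(B,0,0)); F=s["contact_force"]
    print("t",s["time"],"tip mm out,dx(down),dy:",np.round([d@n*1e3,d@x*1e3,-d@ty*1e3],2),"F n,x,y",np.round([F@n,F@x,-F@ty],1),"err deg",np.degrees(Rn.from_matrix(C.T@np.c_[n,ty,x]).as_rotvec()).round(2),"open",round(s["opening"],3),"q",s["qpos"])
E
python3 - <<'E'
from fit import *
P,R=goal(.02); n,ty,x=axes(); plan(P-x*.06,R)
im=snap("w4"); T=np.load("pics/w4.npz"); q=T["q"]; C=Rn.from_quat(q[[1,2,3,0]]).as_matrix()
o=im[100:,150:500,::-1].copy()
# predicted jaw tip/centre/ring pixels
for tx in (-.1203,-.0353,.0497): print(tx,wproj("w4",T["p"]+C@[tx,0,-.005]))
for b in blobs(im,250,90,400,400): print(len(b),b.mean(0),b.min(0),b.max(0))
cv2.imwrite("pics/w4c.png",o)
E
```

```text
t 8.8833 now [0.532  0.2749 0.1966] goal [ 0.7189 -0.183   0.202 ] F [ 0.9077  0.4502 -1.1927] open 0.14966538287388578
 shift now-frame cm [26.4821 41.7781 -0.5182]  goal-frame cm [11.7407 47.4545  7.5636]  rotvec deg(tool) [  4.8105  34.5562 -15.4968]
t 8.8833 p [0.532  0.2749 0.1966] q [-0.0007  0.9961 -0.0885  0.0018] F [ 0.9077  0.4502 -1.1927] q6 [0.279  0.262  1.582  0.     1.2937 2.0271]
-0.1203 [320.4181 482.7041]
-0.0353 [320.6732 379.3096]
0.0497 [320.9421 197.3275]
9396 [319.4369 295.4961] [280 194] [359 399]
```

View pics/w4c.png

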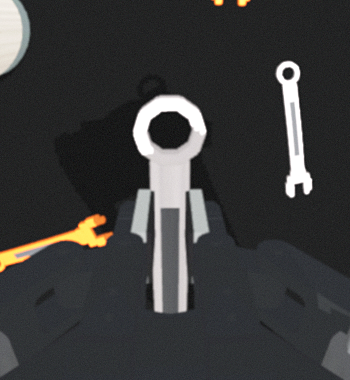

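Spanner is gripped squarely (ring at crop 170,130, level), short spanner untouched. Carrying it to above the slot.

Request:
servo_tool(
  series=[
    [0.63, 1.0, -0.5, 0, 0, 0],
    [1.4, 2.2, -0.5, 0, 0, 0],
    [1.9, 3, -0.5, 0, 0, 0],
    [1.9, 3, -0.5, 0, 0, 0],
    [1.9, 3, 0, 0, 0, 0],
    [1.9, 3, 0, 0, 0, 0],
    [1.9, 3, 0, 0, 0, 0],
    [1.9, 3, 0, 0, 0, 0],
    [1.9, 3, 0, 0, 0, 0],
    [1.9, 3, 0, 0, 0, 0],
    [1.9, 3, 0, 0, 0, 0],
    [1.9, 3, 0, 0, 0, 0],
    [1.9, 3, 0, 0, 0, 0],
    [1.9, 3, 0, 0, 0, 0],
    [1.1, 1.7, 0, 0, 0, 0],
    [0.6, 0.9, 0, 0, 0, 0],
    [0, 0, 0, 0, 0, -5.3],
    [0, 0, 0, 0, 0, -5.3],
    [0, 0, 0, 0, 0, -5.3],
    [0, 0, 0, 0, 0, 0],
  ],
)

```text
time: 10.6
eef_pos: [0.7175, -0.1832, 0.2127]
eef_rot: [-0.001, 0.999, 0.052, -0.001]
contact_force: [0.6, 0.2, -1.2]
opening: 0.148
finger_force: 78.3
```

Request:
servo_tool(
  series=[
    [0, 0, 0, 0, 3, 0],
    [0, 0, 0, 0, 5, 0],
    [0, 0, 0, 0, 5, 0],
    [0, 0, 0, 0, 5, 0],
    [0, 0, 0, 0, 5, 0],
    [0, 0, 0, 0, 5, 0],
    [0, 0, 0, 0, 5, 0],
    [0, 0, 0, 0, 2, 0],
    [0, 0, 0, 0, 0, 0],
    [0, 0, 0, 0, 0, 0],
  ],
)

```text
time: 11.43
eef_pos: [0.7175, -0.1833, 0.2136]
eef_rot: [-0.016, 0.953, 0.047, 0.299]
contact_force: [0.2, -0.8, -0.7]
opening: 0.147
finger_force: 78.4
```

Run:
```python
from fit import *
P,R=goal(.02); n,ty,x=axes(); plan(P-x*.03,R); tipnow()
```

```text
t 11.4333 now [ 0.7175 -0.1833  0.2136] goal [ 0.7361 -0.1813  0.1774] F [ 0.2097 -0.7968 -0.7368] open 0.14738111605537213
 shift now-frame cm [-0.5374 -0.0115  4.0317]  goal-frame cm [-0.5465 -0.0132  4.0305]  rotvec deg(tool) [ 0.0043  0.1307 -0.2077]
t 11.4333 tip mm out,dx(down),dy: [ 25.47 -70.58   0.3 ] F n,x,y [-0.3  0.7 -0.8] err deg [ 0.    0.13 -0.21] open 0.147 q [-0.567   0.2534  1.6799  0.5277  0.7807  0.6068]
```

Request:
servo_tool(
  series=[
    [-0.1, 0, 0.5, 0, 0.1, -0.2],
    [-0.2, 0, 1, 0, 0, 0],
    [-0.2, 0, 1, 0, 0, 0],
    [-0.2, 0, 1, 0, 0, 0],
    [-0.2, 0, 1, 0, 0, 0],
    [-0.2, 0, 1, 0, 0, 0],
    [-0.2, 0, 0.8, 0, 0, 0],
    [-0.2, 0, 0.5, 0, 0, 0],
    [0, 0, 0.25, 0, 0, 0],
    [0, 0, 0, 0, 0, 0],
  ],
)

```text
time: 12.27
eef_pos: [0.7464, -0.1806, 0.147]
eef_rot: [-0.015, 0.952, 0.049, 0.301]
contact_force: [0.6, -1.2, -1.0]
opening: 0.146
finger_force: 78.4
```

Run:
```python
from fit import *
tipnow(); im=snap("w5"); side=robot.read_camera("side"); sc=robot.read_camera("scene")
o=np.zeros((600,800,3),np.uint8)
c=cv2.resize(side[150:250,255:390],None,fx=4,fy=3.0*4/3)[:,:,::-1]; o[:400,:540]=c
d=im[100:440,200:460,::-1]; o[:340,540:800]=d
e=cv2.resize(sc[245:295,200:290],None,fx=4,fy=4)[:,:,::-1]; o[400:600,:360]=e
cv2.imwrite("pics/c5.png",o)
```

```text
t 12.2667 tip mm out,dx(down),dy: [11.02  0.9  -0.65] F n,x,y [-0.2  1.1 -1.2] err deg [ 0.01 -0.05  0.11] open 0.146 q [-0.5376  0.3919  1.6514  0.5831  0.6712  0.5455]
t 12.2667 p [ 0.7464 -0.1806  0.147 ] q [-0.0149  0.9523  0.0493  0.3007] F [ 0.628  -1.1771 -1.0253] q6 [-0.5376  0.3919  1.6514  0.5831  0.6712  0.5455]
```

View pics/c5.png

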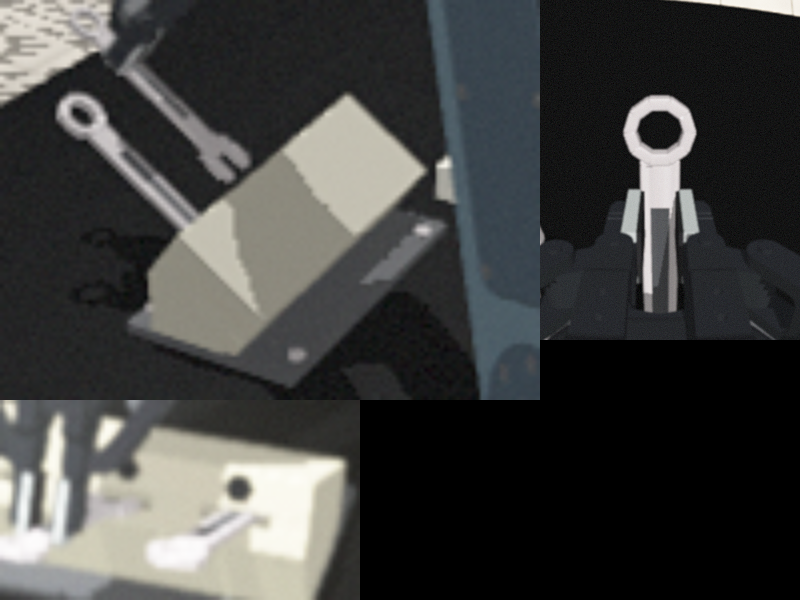

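The jaw is just in front of the middle mouth, parallel to the large spanner. Approaching slowly, watching the force.

Request:
servo_tool(
  series=[
    [-0.2, -0.06, -0.09, 0, 0, 0],
    [-0.2, 0, 0, 0, 0, 0],
    [-0.2, 0, 0, 0, 0, 0],
    [-0.2, 0, 0, 0, 0, 0],
    [-0.15, 0, 0, 0, 0, 0],
    [-0.1, 0, 0, 0, 0, 0],
    [-0.1, 0, 0, 0, 0, 0],
    [-0.1, 0, 0, 0, 0, 0],
    [0, 0, 0, 0, 0, 0],
  ],
)

```text
time: 13.17
eef_pos: [0.7355, -0.1814, 0.1413]
eef_rot: [-0.015, 0.952, 0.049, 0.301]
contact_force: [0.2, 0.2, -1.8]
opening: 0.148
finger_force: 78.4
```

```bash
python3 -c "
from fit import *
tipnow()"
```

```text
t 13.1667 tip mm out,dx(down),dy: [-1.12 -0.57 -0.3 ] F n,x,y [-0.9  1.5  0.2] err deg [ 0.04 -0.09  0.13] open 0.148 q [-0.5482  0.3806  1.6812  0.6017  0.6604  0.5155]
```

Request:
servo_tool(
  series=[
    [-0.1, 0, 0.03, 0, 0, 0],
    [-0.1, 0, 0, 0, 0, 0],
    [-0.1, 0, 0, 0, 0, 0],
    [-0.1, 0, 0, 0, 0, 0],
    [0, 0, 0, 0, 0, 0],
  ],
)

```text
time: 13.58
eef_pos: [0.7324, -0.1816, 0.1387]
eef_rot: [-0.015, 0.952, 0.049, 0.301]
contact_force: [-0.4, 0.9, -0.8]
opening: 0.151
finger_force: 78.4
```

```bash
python3 -c "
from fit import *
tipnow()"
```

```text
t 13.5833 tip mm out,dx(down),dy: [-5.19 -0.25 -0.26] F n,x,y [-0.7  0.4  0.9] err deg [ 0.03 -0.08  0.13] open 0.151 q [-0.5515  0.3789  1.6897  0.6083  0.6564  0.5053]
```

Entered without contact. Continue.

Request:
servo_tool(
  series=[
    [-0.15, 0, 0, 0, 0, 0],
    [-0.15, 0, 0, 0, 0, 0],
    [-0.15, 0, 0, 0, 0, 0],
    [-0.15, 0, 0, 0, 0, 0],
    [-0.15, 0, 0, 0, 0, 0],
    [-0.15, 0, 0, 0, 0, 0],
    [-0.15, 0, 0, 0, 0, 0],
    [0, 0, 0, 0, 0, 0],
  ],
)

```text
time: 14.25
eef_pos: [0.7237, -0.1825, 0.1326]
eef_rot: [-0.015, 0.952, 0.049, 0.301]
contact_force: [-1.1, 0.0, 0.1]
opening: 0.15
finger_force: 78.4
```

```bash
python3 -c "
from fit import *
tipnow()"
```

```text
t 14.25 tip mm out,dx(down),dy: [-15.86  -0.22  -0.26] F n,x,y [-0.8 -0.7  0.1] err deg [ 0.03 -0.07  0.12] open 0.15 q [-0.5608  0.3732  1.7128  0.6254  0.6472  0.478 ]
```

Request:
servo_tool(
  series=[
    [-0.15, 0, 0, 0, 0, 0],
    [-0.2, 0, 0, 0, 0, 0],
    [-0.2, 0, 0, 0, 0, 0],
    [-0.2, 0, 0, 0, 0, 0],
    [-0.2, 0, 0, 0, 0, 0],
    [-0.2, 0, 0, 0, 0, 0],
    [-0.2, 0, 0, 0, 0, 0],
    [-0.2, 0, 0, 0, 0, 0],
    [-0.2, 0, 0, 0, 0, 0],
    [-0.2, 0, 0, 0, 0, 0],
    [-0.15, 0, 0, 0, 0, 0],
    [0, 0, 0, 0, 0, 0],
  ],
)

```text
time: 15.25
eef_pos: [0.7066, -0.1843, 0.1205]
eef_rot: [-0.015, 0.952, 0.049, 0.301]
contact_force: [0.3, -0.2, -1.5]
opening: 0.149
finger_force: 78.4
```

```bash
python3 -c "
from fit import *
tipnow()"
```

```text
t 15.25 tip mm out,dx(down),dy: [-36.87  -0.19  -0.29] F n,x,y [-0.7  1.4 -0.2] err deg [ 0.03 -0.07  0.12] open 0.149 q [-0.5801  0.3628  1.7574  0.6612  0.6297  0.4212]
```

Now the catch zone, slower, easing toward the lower wall.

Request:
servo_tool(
  series=[
    [-0.1, 0, 0.02, 0, 0, 0],
    [-0.1, 0, 0.02, 0, 0, 0],
    [-0.1, 0, 0.02, 0, 0, 0],
    [-0.1, 0, 0, 0, 0, 0],
    [-0.1, 0, 0, 0, 0, 0],
    [-0.1, 0, 0, 0, 0, 0],
    [-0.1, 0, 0, 0, 0, 0],
    [-0.1, 0, 0, 0, 0, 0],
    [0, 0, 0, 0, 0, 0],
  ],
)

```text
time: 16.0
eef_pos: [0.7023, -0.1856, 0.1177]
eef_rot: [-0.014, 0.952, 0.049, 0.303]
contact_force: [5.1, 1.0, 3.4]
opening: 0.143
finger_force: 78.3
```

```bash
python3 -c "
from fit import *
tipnow()"
```

```text
t 16.0 tip mm out,dx(down),dy: [-42.14   0.03  -1.19] F n,x,y [6.2 0.2 0.5] err deg [ 0.14 -0.29  0.15] open 0.143 q [-0.5867  0.3596  1.7709  0.6773  0.6218  0.3985]
```

Request:
servo_tool(
  series=[
    [-0.1, 0, 0, 0, 0, 0],
    [-0.1, -0.02, 0, 0, 0, 0],
    [-0.1, -0.02, 0, 0, 0, 0],
    [-0.1, -0.02, 0, 0, 0, 0],
    [0, 0, 0, 0, 0, 0],
  ],
)

```text
time: 16.42
eef_pos: [0.6985, -0.1853, 0.1148]
eef_rot: [-0.014, 0.952, 0.049, 0.302]
contact_force: [4.8, 0.0, 2.1]
opening: 0.149
finger_force: 78.4
```

```bash
python3 -c "
from fit import *
tipnow()"
```

```text
t 16.4167 tip mm out,dx(down),dy: [-46.89   0.09  -0.58] F n,x,y [ 5.1  1.1 -0.5] err deg [ 0.13 -0.23  0.17] open 0.149 q [-0.5899  0.3577  1.7804  0.6836  0.6182  0.3877]
```

Request:
servo_tool(
  series=[
    [-0.1, 0, 0, 0, 0, 0],
    [-0.1, 0, 0, 0, 0, 0],
    [-0.1, 0, 0, 0, 0, 0],
    [-0.1, 0, 0, 0, 0, 0],
    [-0.1, 0, 0, 0, 0, 0],
    [-0.1, 0, 0, 0, 0, 0],
    [-0.1, 0, 0, 0, 0, 0],
    [-0.1, 0, 0, 0, 0, 0],
    [-0.1, 0, 0, 0, 0, 0],
    [-0.1, 0, 0, 0, 0, 0],
    [0, 0, 0, 0, 0, 0],
  ],
)

```text
time: 17.33
eef_pos: [0.6898, -0.186, 0.1083]
eef_rot: [-0.014, 0.952, 0.049, 0.302]
contact_force: [4.8, 0.8, 2.5]
opening: 0.148
finger_force: 78.3
```

```bash
python3 -c "
from fit import *
tipnow()"
```

```text
t 17.3333 tip mm out,dx(down),dy: [-57.7    0.29  -0.29] F n,x,y [5.4 0.7 0.3] err deg [ 0.09 -0.16  0.15] open 0.148 q [-0.5999  0.3543  1.8014  0.7018  0.6111  0.3586]
```

Request:
servo_tool(
  series=[
    [-0.1, 0, 0, 0, 0, 0],
    [-0.1, 0, 0, 0, 0, 0],
    [-0.1, 0, 0, 0, 0, 0],
    [-0.1, 0, 0, 0, 0, 0],
    [-0.1, 0, 0, 0, 0, 0],
    [-0.1, 0, 0, 0, 0, 0],
    [-0.1, 0, 0, 0, 0, 0],
    [-0.1, 0, 0, 0, 0, 0],
    [0, 0, 0, 0, 0, 0],
  ],
)

```text
time: 18.08
eef_pos: [0.6834, -0.1866, 0.1037]
eef_rot: [-0.014, 0.952, 0.049, 0.302]
contact_force: [5.6, 0.5, 0.9]
opening: 0.148
finger_force: 78.2
```

```bash
python3 -c "
from fit import *
tipnow()"
```

```text
t 18.0833 tip mm out,dx(down),dy: [-65.63   0.35  -0.22] F n,x,y [ 5.1  2.5 -0.1] err deg [ 0.08 -0.16  0.14] open 0.148 q [-0.6078  0.3515  1.8174  0.7171  0.6055  0.3347]
```

Nearly at the floor; half-millimetre steps now.

Request:
servo_tool(
  series=[
    [-0.07, 0, 0, 0, 0, 0],
    [-0.07, 0, 0, 0, 0, 0],
    [-0.07, 0, 0, 0, 0, 0],
    [-0.07, 0, 0, 0, 0, 0],
    [-0.07, 0, 0, 0, 0, 0],
    [0, 0, 0, 0, 0, 0],
  ],
)

```text
time: 18.58
eef_pos: [0.6806, -0.1868, 0.1018]
eef_rot: [-0.014, 0.952, 0.049, 0.302]
contact_force: [6.6, 0.4, 1.0]
opening: 0.149
finger_force: 78.2
```

Request:
servo_tool(
  series=[
    [-0.06, 0, 0, 0, 0, 0],
    [-0.06, 0, 0, 0, 0, 0],
    [0, 0, 0, 0, 0, 0],
  ],
)

```text
time: 18.83
eef_pos: [0.6804, -0.1872, 0.1019]
eef_rot: [-0.014, 0.952, 0.049, 0.303]
contact_force: [7.7, 0.5, 3.3]
opening: 0.15
finger_force: 78.2
```

```bash
python3 -c "
from fit import *
tipnow()"
```

```text
t 18.8333 tip mm out,dx(down),dy: [-69.14   0.25  -0.53] F n,x,y [ 8.2  1.8 -0.3] err deg [ 0.12 -0.26  0.14] open 0.15 q [-0.6122  0.3495  1.8257  0.727   0.602   0.3206]
```

Request:
servo_tool(
  series=[
    [-0.1, 0, 0, 0, 0, 0],
    [-0.1, 0, 0, 0, 0, 0],
    [-0.1, 0, 0, 0, 0, 0],
    [-0.1, 0, 0, 0, 0, 0],
    [0, 0, 0, 0, 0, 0],
  ],
)

```text
time: 19.25
eef_pos: [0.6797, -0.1882, 0.1027]
eef_rot: [-0.013, 0.951, 0.049, 0.305]
contact_force: [16.1, 4.0, 7.9]
opening: 0.147
finger_force: 78.3
```

```bash
python3 -c "
from fit import *
tipnow()"
```

```text
t 19.25 tip mm out,dx(down),dy: [-69.33  -0.16  -1.48] F n,x,y [18.   2.9  2.4] err deg [ 0.24 -0.56  0.16] open 0.147 q [-0.6153  0.3467  1.8303  0.7376  0.5987  0.3084]
```

Hard stop at 69.3 mm depth with 18 N: the floor. Ease the pressure off, then open slightly.

Request:
servo_tool(
  series=[
    [0.15, 0, 0, 0, 0, 0],
    [0.15, 0, 0, 0, 0, 0],
    [0.15, 0, 0, 0, 0, 0],
    [0.1, 0, 0, 0, 0, 0],
    [0, 0, 0, 0, 0, 0],
    [0, 0, 0, 0, 0, 0],
  ],
)

```text
time: 19.75
eef_pos: [0.6807, -0.187, 0.1017]
eef_rot: [-0.014, 0.952, 0.049, 0.302]
contact_force: [5.9, 0.9, 0.4]
opening: 0.15
finger_force: 78.3
```

```bash
python3 -c "
from fit import *
tipnow()"
```

```text
t 19.75 tip mm out,dx(down),dy: [-69.06   0.4   -0.32] F n,x,y [5.1 3.1 0.3] err deg [ 0.09 -0.14  0.13] open 0.15 q [-0.6112  0.3507  1.8239  0.723   0.6031  0.3251]
```

Request:
servo_tool(
  series=[
    [0, 0, 0, 0, 0, 0],
    [0, 0, 0, 0, 0, 0],
    [0, 0, 0, 0, 0, 0],
    [0, 0, 0, 0, 0, 0],
    [0, 0, 0, 0, 0, 0],
  ],
  gripper=0.2,
)

```text
time: 20.17
eef_pos: [0.6797, -0.1863, 0.1006]
eef_rot: [-0.015, 0.952, 0.049, 0.301]
contact_force: [0.2, -0.4, 0.1]
opening: 0.397
finger_force: 0.0
```

Request:
servo_tool(
  series=[
    [0, 0, -0.2, 0, 0, 0],
    [0, 0, -0.5, 0, 0, 0],
    [0, 0, -0.5, 0, 0, 0],
    [0, 0, -1, 0, 0, 0],
    [0, 0, -1.5, 0, 0, 0],
    [0, 0, -2, 0, 0, 0],
    [0, 0, -2, 0, 0, 0],
    [0, 0, -2, 0, 0, 0],
    [0, 0, -1.3, 0, 0, 0],
    [0, 0, 0, 0, 0, 0],
    [0, 0, 0, 0, 0, 0],
  ],
)

```text
time: 21.08
eef_pos: [0.6174, -0.1935, 0.1928]
eef_rot: [-0.014, 0.952, 0.049, 0.302]
contact_force: [0.4, 0.1, -1.6]
opening: 0.399
finger_force: 0.0
```

Run:
```python
from fit import *
tipnow(); im=snap("w6"); side=robot.read_camera("side"); sc=robot.read_camera("scene")
n,ty,x=axes()
for dx in (.0,.0009): 
    m=np.array(pt(B,0,0)); print("expected ring end px (wrist)", [wproj("w6",m+n*o+x*(dx-.0035)).round(1) for o in (.1,.073)])
b=max(blobs(im,230,100,400,470),key=len); print(b.min(0),b.max(0))
o=np.zeros((560,800,3),np.uint8)
o[:340,:420]=im[100:440,100:520,::-1]; o[:380,420:]=cv2.resize(side[150:245,265:360],(380,380))[:,:,::-1]
o[340:560,:400]=cv2.resize(sc[245:300,195:295],None,fx=4,fy=4)[:,:,::-1]
cv2.imwrite("pics/c6.png",o)
```

```text
t 21.0833 tip mm out,dx(down),dy: [ -68.91 -110.56   -0.5 ] F n,x,y [-0.6  1.6  0. ] err deg [ 0.16 -0.2   0.17] open 0.399 q [-0.699   0.0901  1.9206  0.6277  0.7771  0.3912]
t 21.0833 p [ 0.6174 -0.1935  0.1928] q [-0.0136  0.9519  0.0494  0.3021] F [ 0.3982  0.0555 -1.6122] q6 [-0.699   0.0901  1.9206  0.6277  0.7771  0.3912]
expected ring end px (wrist) [array([319.7, 168.1]), array([319.6, 207.4])]
expected ring end px (wrist) [array([319.7, 168. ]), array([319.6, 207.2])]
[230 127] [399 409]
```

View pics/c6.png

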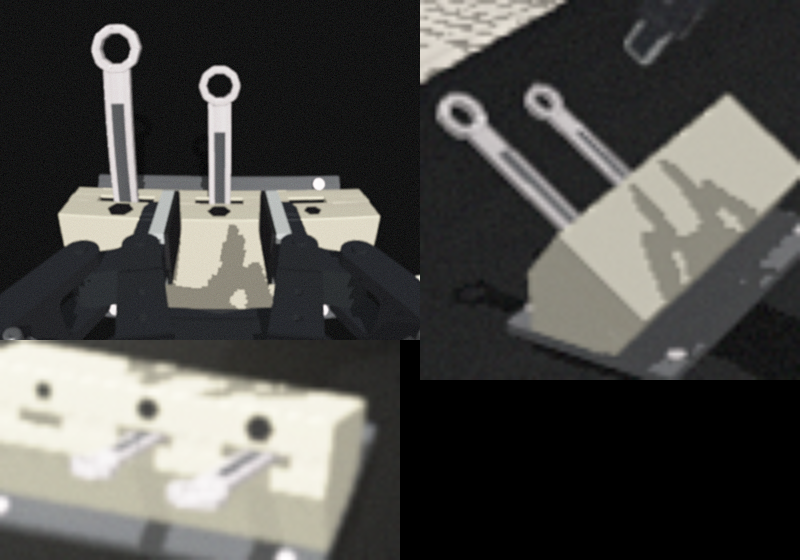

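Run:
```python
from fit import *
n,ty,x=axes(); im=cv2.imread("pics/w6.png")[:,:,::-1]
for nm,y,L,r in (("mid",0,.1,.0135),("large",.072,.13,.017)):
    X=np.array(pt(B,0,y)); e=wproj("w6",X+n*L+x*(.0009-.0035)); c=wproj("w6",X+n*(L-.01)+x*-.0026)
    col=im[90:230,int(round(e[0]))-3:int(round(e[0]))+4].max(2).mean(1); i=np.argmax(col>100); sub=90+i-(col[i]-100)/(col[i]-col[i-1])
    print(nm,"expected",e,"seen row",sub,"mm further out",(e[1]-sub)/(c[1]-e[1])*10)
```

```text
mid expected [319.6893 167.9801] seen row 164.9002079002079 mm further out 2.100047755677752
large expected [213.496  126.1342] seen row 123.43826086956521 mm further out 1.8564836187216547
```

The large spanner, which is known to be home, shows the same camera bias: 1.9 mm against 2.1 mm for mine. That puts mine home to within about 0.3 mm, and the gripper is clear.

```bash
python3 -c "
from cell import robot
print(robot.sign_off())"
```

```text
the job is handed in; nothing more can be done
None
```

The longer spanner is back in the middle slot, jaw first, past the catch and against the floor (hard stop, about 18 N at most), and I handed the job in at about 21 s with the gripper clear and nothing else touched.

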